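# Push the sample carriers home on the feed rail and close the gate

## Task

Push the row of four vial carriers along the feed rail as one train, without letting it come apart, until the first is fully home against the end stop and all four touch; then push the sliding gate fully shut behind the last one. Only push: do not lift or tip the carriers, and leave the flask, the dish and the jar where they are.

Things in the scene. Friction and masses are not known exactly. Their poses are not given: they have to be found in the camera images.
- rail: Fixed aluminium rail, an open-topped channel on the bench. Origin on the bench under its centre line; x runs along it to the end stop, y across, z up. Floor 4 mm above the bench, 43 mm wide inside; side walls 4 mm thick, tops at 12 mm; runs from x = -192 mm (open end) to the stop. On the -y side (x = -27 to 23 mm) a 10 mm high shelf reaches to y = -110 mm, with a 27 mm high gate guide at y = -32 to -52.
- end_stop (a point): The end stop's stopping face, on the channel's centre line at floor height: rail x = +160 mm, y = 0, 4 mm above the bench. The stop is an upright steel plate 56 mm wide, 8 mm thick, its top 36 mm above the bench.
- carrier_1: Loose white plastic carrier, 1st (nearest the end stop) of four equal ones standing in a touching row in the channel. Block 38 mm long along the rail, 40 wide, 40 tall, 60 to 130 g, with a capped amber vial 22 mm across on top (62 mm tall in all). Origin: centre of its underside; x towards the end stop, z up. Its origin is at rail x = 141 mm when the row is home.
- carrier_2: Loose white plastic carrier, 2nd of four equal ones standing in a touching row in the channel. Block 38 mm long along the rail, 40 wide, 40 tall, 60 to 130 g, with a capped amber vial 22 mm across on top (62 mm tall in all). Origin: centre of its underside; x towards the end stop, z up. Its origin is at rail x = 103 mm when the row is home.
- carrier_3: Loose white plastic carrier, 3rd of four equal ones standing in a touching row in the channel. Block 38 mm long along the rail, 40 wide, 40 tall, 60 to 130 g, with a capped amber vial 22 mm across on top (62 mm tall in all). Origin: centre of its underside; x towards the end stop, z up. Its origin is at rail x = 65 mm when the row is home.
- carrier_4: Loose white plastic carrier, last (its free rear face, rail -x, is where to push) of four equal ones standing in a touching row in the channel. Block 38 mm long along the rail, 40 wide, 40 tall, 60 to 130 g, with a capped amber vial 22 mm across on top (62 mm tall in all). Origin: centre of its underside; x towards the end stop, z up. Its origin is at rail x = 27 mm when the row is home.
- gate (a joint): Slide of the steel gate, m: 0 to 0.005 at the start (open), 0.045 fully shut at its stop. Moves along rail +y, across the channel, 1 to 2 N of friction, stays where left. Its bar (8 mm wide, 13 to 23 mm above the bench, at rail x = -2 mm) passes 5 mm behind the last carrier of a row that is home, and ends past the channel's middle when shut; until the row is home a carrier blocks it.
- gate_tab (a point): Middle of the top edge of the gate's upright steel push tab: 28 mm wide along the rail, 6 mm thick along rail y, from 13 to 49 mm above the bench. At rail x = -2, y = -108 mm when the gate reads 0; moves with the gate. To shut the gate, push the tab's outer face (away from the channel) towards the channel, rail +y.
- flask: Bystander: stoppered conical glass flask, 68 mm across, 116 mm tall, origin at the centre of its underside.
- dish: Bystander: lidded petri dish, 94 mm across, 17 mm tall, origin at the centre of its underside.
- jar: Bystander: small capped sample jar, 52 mm across, 65 mm tall, origin at the centre of its underside.
There are look-alikes about, which are no part of the job. What is shaped like the carrier_2 but red is not meant.

How it is judged (in metres and radians):
On the way, in this order (a step that is already met when the one before it is completed fails the run):
1. the row is home against the end stop, gate still open (x of carrier_1 in the frame of rail between 0.138 and 0.145 m and y of carrier_1 in the frame of rail between -0.005 and 0.005 m and z of each of carrier_1, carrier_2, carrier_3, carrier_4 in the frame of rail below 0.007 m and angle between each of carrier_1, carrier_2, carrier_3, carrier_4's own z axis and vertical below 0.06 rad and x of carrier_2 in the frame of rail between 0.0996 and 0.107 m and y of carrier_2 in the frame of rail between -0.005 and 0.005 m and x of carrier_3 in the frame of rail between 0.0612 and 0.069 m and y of carrier_3 in the frame of rail between -0.005 and 0.005 m and x of carrier_4 in the frame of rail between 0.0228 and 0.031 m and y of carrier_4 in the frame of rail between -0.005 and 0.005 m and value of joint gate below 0.02 m), for 0.2 s.
2. the gate is closed behind the row (value of joint gate above 0.04 m), for 0.2 s.
At the end, for the whole second after the job is handed in: All four carriers stand at rest, flat in the channel, each within 3 to 4 mm of its place in a closed row against the end stop, and the gate is closed to within 5 mm of its travel end (above 0.040) (x of carrier_1 in the frame of rail between 0.138 and 0.145 m and y of carrier_1 in the frame of rail between -0.005 and 0.005 m and z of each of carrier_1, carrier_2, carrier_3, carrier_4 in the frame of rail below 0.007 m and angle between each of carrier_1, carrier_2, carrier_3, carrier_4's own z axis and vertical below 0.06 rad and x of carrier_2 in the frame of rail between 0.0996 and 0.107 m and y of carrier_2 in the frame of rail between -0.005 and 0.005 m and x of carrier_3 in the frame of rail between 0.0612 and 0.069 m and y of carrier_3 in the frame of rail between -0.005 and 0.005 m and x of carrier_4 in the frame of rail between 0.0228 and 0.031 m and y of carrier_4 in the frame of rail between -0.005 and 0.005 m and linear speed of each of carrier_1, carrier_2, carrier_3, carrier_4 below 0.01 m/s and value of joint gate above 0.04 m); the robot touches nothing.
It fails at once if a carrier is lifted more than 10 mm off the channel floor (z of any of carrier_1, carrier_2, carrier_3, carrier_4 in the frame of rail above 0.014 m).
It fails at once if a carrier is tipped by more than 0.35 rad (angle between any of carrier_1, carrier_2, carrier_3, carrier_4's own z axis and vertical above 0.35 rad).
It fails at once if the train comes apart: a gap of more than 12 mm between neighbours (distance between carrier_1 and carrier_2 above 0.05 m or distance between carrier_2 and carrier_3 above 0.05 m or distance between carrier_3 and carrier_4 above 0.05 m).
It fails at once if a bystander is moved by more than 25 mm or tipped (distance of any of flask, dish, jar from where it was at the start of the episode above 0.025 m or angle between any of flask, dish, jar's own z axis and vertical above 0.35 rad).
It also fails if it takes over 45 s, if anything falls off the work surface, if the arm or the gripper's body presses on something with over 40 N, if the wrist force passes 120 N, or if a joint passes its speed limit or range.

## Robot

A 7-joint arm with a two-finger parallel gripper is mounted at the origin on the work surface. World frame = base frame: x ahead of the robot, y to its left, z up, the work surface at z = 0. Lengths are in m, angles in degrees, forces in N, time in s.
With the tool pointing down it reaches from about 0.425 to 0.875 m from the base axis. Payload 4.7 kg.
Tool frame: the origin (TCP) lies at the very end of the fingers, on their centre line; the grasp point (between the pads) lies 19 mm behind it; z points along the fingers, y is the direction in which the jaws open and shut (so a half turn about z gives the same grasp; the last joint's range is limited). The gripper opens to 87 mm and grips with 3 to 60 N. Pads are 19 mm wide; open, the fingers measure 117 mm over their backs; the gripper's body (75 mm by 190 mm) begins 51 mm behind the grasp point.
Start: joints at [-75.109, 18.392, -4.016, 83.108, 1.295, 78.541, -3.26], TCP at [0.158, 0.63, 0.223] pointing down, gripper open.
Joint ranges: [-163.93, 163.93], [-17.29, 119.83], [-79.2, 71.16], [3.27, 140.29], [-89.18, 269.18], [5.43, 117.66], [-154.24, 154.24]. Speed limits (degrees/s): [147.25, 147.25, 180, 180, 180, 180, 180].

## Interface

Orientations are given as [roll, pitch, yaw] about the fixed x, y, z axes, in that order (R = Rz(yaw) Ry(pitch) Rx(roll)).
In Python, from cell import monitor, read_camera, camera_info, env, look_for gives the robot as it stands.
- The arm moves only by the tool servo_tool, never from a script. Its argument "commands" is one flat list of numbers, 6 for each row, row after row: the shift along the tool's x, y, z in mm, then the turn, a rotation vector about the tool's x, y, z in degrees. A call has 1 to 10 rows; each row shifts and turns the commanded pose from where the row before left it, along the tool's axes as they then stand; what a row does not reach is not made up. A row lasts 1/10 s, in which the tool goes at most 50 mm and 8.59 degrees, less where a joint would pass 70% of its speed; a pose out of reach is approached as far as the arm can. A call is refused whole if a number of a shift passes 50 or a number of a turn 8.59, either way. A call with a gripper value outside its range is refused whole. "jaw" is the finger opening in mm, from 0 to 87, set as the call begins (left out, the last holds). The fingers move at their own pace and stop on an object; "newtons" is the grip in N (left out, the last holds). Time passes only in rows, so rows that do not move let the fingers close. It gives the time, the measured TCP pose, the force and the opening at its end, in the units of the state.
- monitor.get_obs(): the state, without advancing time (a new reading comes with each control period).
- read_camera(name): name is "scene" or "top" or "wrist"; returns (picture, depth): 420x560x3 uint8, red, green, blue; 420x560 float32, m along the optical axis (not along the pixel's ray), 0 where there is no reading.
- camera_info(name): a dict with "camera_matrix" (3x3 intrinsics, pixels), "R" (3x3) and "t" (3): a world point X has camera coordinates R X + t; the wrist camera has in their place "T_tool_cam" (4x4, takes a point from camera to tool coordinates, whose origin is the TCP and whose axes are the flange's). Camera axes: x right, y down, z forward; pixel columns grow to the right and rows downward; lengths in m; the calibration is good to about 2 mm. A picture is of the moment at which its call begins: read the wrist's pose just before it. camera_info takes no time and is no camera call.
- env.sign_off(): hands the job in, once; it reports no verdict.
Trained networks look in the newest picture that a camera, given by its name, has taken for a name from the list of things; names that differ only in an ending like _2 or _b are one class to them, and where a whole thing is asked for, a point or a joint stands for the part that bears it (a point fixed in the world has none). Each returns a list of dicts, best first, with "conf" (0 to 1); they miss things now and then, are a little off and sometimes report something else, mostly with a low value. They report only what shows in the picture. A call takes as long as a camera call. They do not tell look-alikes from the thing itself.
- look_for(camera, label): "box" ([left, top, width, height] in pixels, round what is visible of it).
The state is a dict: "time_s": time; "qpos": joint angles; "joint_velocities": joint speeds; "effort": joint torques, N m; "tool_pos": TCP position; "tool_rot": TCP orientation; "force": force on the tool from outside, world axes, zero at the start; "wrist_torque": the same for the moment, N m; "grip_width": finger opening in m.
Only numpy, scipy, OpenCV 4.12 (cv2) and the standard library are available. Lean on these libraries where they do the work, as an engineer would, in place of code of your own. Each camera call takes 0.05 s, during which the arm holds its last target.

## Working session

There is one attempt and no reset: what is moved stays moved. The work goes in short steps, Python scripts to look and compute and a tool call to move; the robot and the scene stay as the last step left them, time stands still between calls to the robot, and variables do not carry over. Pictures are saved under pics/ and viewed, and the job is handed in when it is done.

Besides the shell and the picture viewer there is one more tool, called after ">>>" as name(argument=value, ...) on one line, values as JSON. servo_tool: Moves the arm, as the interface text tells. Its arguments: {"type":"object","properties":{"commands":{"type":"array","items":{"type":"number"}},"jaw":{"type":"number"},"newtons":{"type":"number"}},"required":["commands"]}

```bash
mkdir -p pics
cat > h.py <<'E'
import numpy as np, cv2
from cell import monitor, read_camera, camera_info, env, look_for
def pt(name,u,v,d):
    c=camera_info(name);K=np.array(c["camera_matrix"]);p=np.linalg.inv(K)@[u,v,1]*d
    return np.array(c["R"]).T@(p-np.array(c["t"]))
def save(a,f): cv2.imwrite(f,cv2.cvtColor(a,cv2.COLOR_RGB2BGR))
E
python3 - <<'E'
from h import *
for n in("top","scene"):
    a,d=read_camera(n);save(a,f"pics/{n}0.png");np.save(f"{n}0.npy",d)
    np.save(f"{n}rgb.npy",a)
    for l in("carrier_1","gate","rail","gate_tab"):
        print(n,l,[(np.round(x["box"]).tolist(),round(x["conf"],2)) for x in look_for(n,l)])
print(monitor.get_obs())
E
```

```text
top carrier_1 [([250.0, 237.0, 26.0, 30.0], 0.95), ([291.0, 225.0, 27.0, 31.0], 0.94), ([232.0, 244.0, 26.0, 25.0], 0.88), ([273.0, 233.0, 22.0, 23.0], 0.73), ([214.0, 128.0, 28.0, 27.0], 0.68)]
top gate [([246.0, 190.0, 21.0, 45.0], 0.6), ([293.0, 227.0, 25.0, 25.0], 0.34)]
top rail [([168.0, 190.0, 206.0, 106.0], 0.69), ([246.0, 190.0, 18.0, 45.0], 0.39), ([231.0, 243.0, 28.0, 32.0], 0.27)]
top gate_tab [([247.0, 193.0, 20.0, 44.0], 0.68)]
scene carrier_1 [([284.0, 251.0, 31.0, 45.0], 0.76), ([294.0, 183.0, 19.0, 32.0], 0.65), ([273.0, 183.0, 21.0, 30.0], 0.63), ([255.0, 186.0, 23.0, 26.0], 0.61), ([237.0, 187.0, 20.0, 34.0], 0.59), ([182.0, 189.0, 188.0, 58.0], 0.22)]
scene gate [([277.0, 222.0, 16.0, 18.0], 0.85)]
scene rail [([181.0, 191.0, 188.0, 54.0], 0.95), ([293.0, 184.0, 22.0, 33.0], 0.17)]
scene gate_tab [([278.0, 220.0, 12.0, 24.0], 0.85), ([349.0, 201.0, 37.0, 69.0], 0.19)]
{'time_s': 0.5, 'qpos': array([-75.10969937,  18.39304796,  -4.01670665,  83.11030985,
         1.29323826,  78.54223284,  -3.26223495]), 'joint_velocities': array([-0.05475168, -0.0785524 , -0.02461475, -0.04912801, -0.01638137,
       -0.07396123, -0.04364165]), 'effort': array([-3.32961908e-04, -4.90611756e+01, -4.02627736e-01, -3.12463796e+01,
       -6.35919487e-02,  3.47049627e-02,  3.35659513e-05]), 'tool_pos': array([0.15816594, 0.63045074, 0.22254964]), 'tool_rot': array([-1.79999453e+02,  1.01927305e-03,  1.65916547e+02]), 'force': array([-0.45781617,  0.19570575, -0.43994621]), 'wrist_torque': array([0.02145228, 0.00537873, 0.01297095]), 'grip_width': 0.08717551382947229}
```

View pics/top0.png

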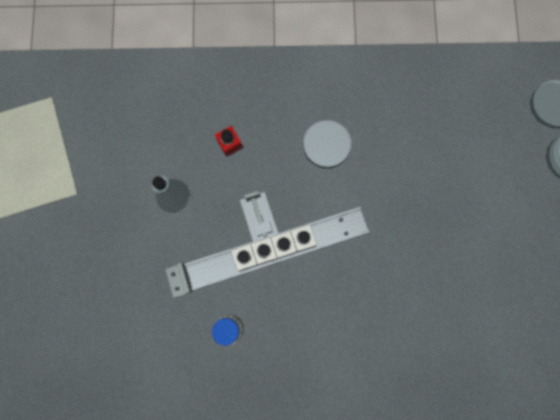

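View pics/scene0.png

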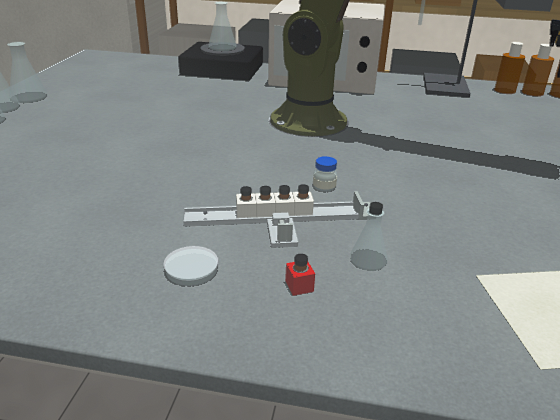

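Run:
```python
import cv2
a=cv2.imread("pics/top0.png")[100:310,160:400]
cv2.imwrite("pics/topc.png",cv2.resize(a,None,fx=3.3,fy=2.85,interpolation=cv2.INTER_CUBIC))
```

```text
(no output)
```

View pics/topc.png

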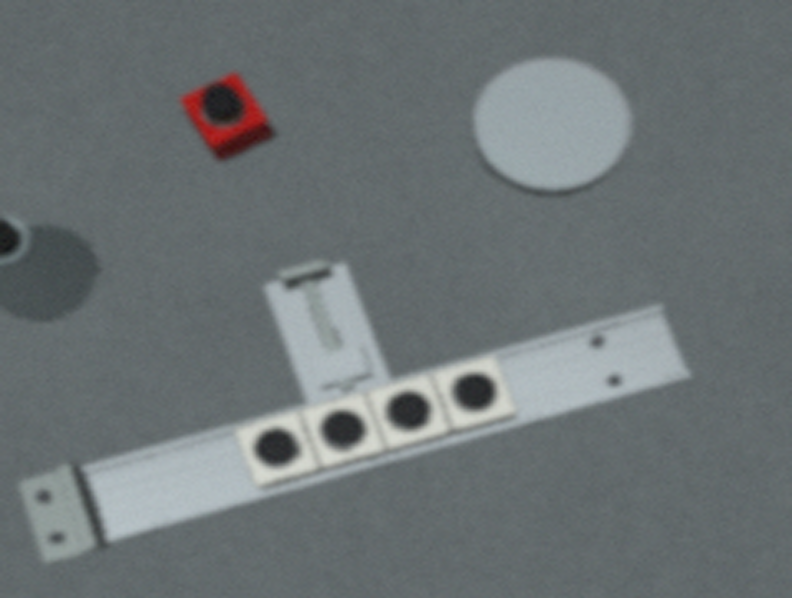

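Run:
```python
from h import *
d=np.load("top0.npy")
c=camera_info("top");print(np.round(c["R"],3),c["t"],np.round(c["camera_matrix"],1))
def m(u,v,r=1):
    w=d[v-r:v+r+1,u-r:u+r+1];return np.median(w[w>0])
for n,u,v in [("stop",178,279),("c1",244,257),("c2",264,251),("c3",284,244),("c4",304,238),("red",228,138),("dish",327,144),("jar",225,331),("flasktop",160,184),("tab",253,195),("railend",350,220),("floor",215,272),("table",300,300)]:
    print(n,np.round(pt("top",u,v,m(u,v)),4))
# height map crop
H,W=d.shape
uu,vv=np.meshgrid(np.arange(W),np.arange(H))
K=np.array(c["camera_matrix"]);P=np.stack([uu,vv,np.ones_like(uu)],-1)@np.linalg.inv(K).T*d[...,None]
X=(P-np.array(c["t"]))@np.array(c["R"])
np.save("X.npy",X)
print("stop px",np.round(X[260:300:3,162:196:3,2]*1000).astype(int))
print("tab",np.round(X[186:206,240:272:2,2]*1000).astype(int))
```

```text
[[-0.014 -1.    -0.007]
 [-0.985  0.015 -0.17 ]
 [ 0.17   0.005 -0.985]] [0.01095138 0.60127238 0.84041685] [[486.8   0.  274. ]
 [  0.  486.8 208.2]
 [  0.    0.    1. ]]
stop [0.4766 0.1847 0.0081]
c1 [0.5118 0.0565 0.0672]
c2 [0.5218 0.021  0.0677]
c3 [ 0.5338 -0.0146  0.0674]
c4 [ 0.544  -0.0504  0.0665]
red [0.7326 0.0858 0.0635]
dish [ 0.7319 -0.1022  0.019 ]
jar [0.3847 0.09   0.0654]
flasktop [0.6352 0.1969 0.1163]
tab [0.627  0.0408 0.0493]
railend [ 0.5841 -0.1429  0.0051]
floor [0.4888 0.1156 0.0053]
table [ 0.4346 -0.0438  0.001 ]
stop px [[  2   0   0   0  -3   0   3  -2   3  -1   3   3]
 [  0   1  -1   0   3  -2  37  16  -3  13  11  10]
 [  3   1   1  -1   3   8  38  25   6   5   7   1]
 [  4  -2   7   8   7  11  36  34   2   3   5   6]
 [ -1  -2   9  10   9  10  39  39  12   4   4   5]
 [  1  -1   6  11  14   7   9  39  21   4   3   5]
 [  1   1 930   6   8   8   8  38  36   5   6   6]
 [  4   5   3   9   9   9   8  37  38  12   4   6]
 [  1   1   1  10  11   6   9  36  37  14   4   6]
 [  1   0  -1  12 930   9  10   9  34  30   5  11]
 [  1  -1   1   1  11  10   7  10
[... 496 characters left out ...]
-1  3  3  4 49 51  0 -2  2  2  3 -1]
 [ 1  2  2  3 -1 -1 48 50 53 47 -4 11 12  2  2 -1]
 [ 3  1  3 -2 52 49 51 49 47 47 11 12  9  0  0 -2]
 [ 0  4  2 50 50 50 47 50 45 40 14 11 13  4  1 -1]
 [-1  1  1 49 50 52 50 43 35 34 24 13  9 13  1  0]
 [ 2  0  0 52 47 46 43 34 29 23 15 11 11 13 -1  1]
 [ 2  0  0 50 43 36 32 26 18 10 10  9 11 11  2  2]
 [ 0  2 10 39 33 28 26 25 12 11 10 10 10 15  2  0]
 [11 12  9 27 27 19 26 23 13 11 11 12 12 10  1  1]
 [ 1 14 14  9 15 13 27 22 24 14 11  8 12 10  1  1]
 [ 6 10 10 12 11 10 12 25 24 12 12 11  9 14  2  0]
 [-3  9 10 11 12 10  9 26 24 13 13 14 12  9 13  0]
 [ 0 11 11 12  9  9 10 24 23  8 10 11  9 10 10 -1]
 [ 1 10 12 10 10 10  9 22 23 10 10 10 11  9 10  1]]
```

Run:
```python
from h import *
X=np.load("X.npy");a=np.load("toprgb.npy").astype(int)
z=X[...,2]
ex=np.array([-.0322,.1069]);ex/=np.linalg.norm(ex)
# carrier white tops
white=(a.min(-1)>195)&(abs(z-.044)<.008)
M=white.astype(np.uint8);M[:, :225]=0;M[:,325:]=0;M[:220]=0;M[275:]=0
P=X[M>0][:,:2].astype(np.float32);r=cv2.minAreaRect(P);print("carrier rect",M.sum(),r)
# stop plate
S=(z>.03)&(z<.042);T=np.zeros_like(S);T[258:300,160:200]=S[258:300,160:200]
P2=X[T][:,:2].astype(np.float32);print("stop",T.sum(),P2.mean(0),cv2.minAreaRect(P2),np.median(X[T][:,2]))
# whole rail above 2.5 mm, colour bright
g=(a.min(-1)>150)&(z>-.01)&(z<.02);G=np.zeros_like(g);G[205:300,190:372]=g[205:300,190:372]
n,l,s,c=cv2.connectedComponentsWithStats(G.astype(np.uint8));k=1+np.argmax(s[1:,4]);print("rail",s[k])
P3=X[l==k][:,:2].astype(np.float32)
np.savez("fit.npz",P=P,P2=P2,P3=P3)
for yaw in (105,105.5,106,106.5,107,107.5,108):
    y=np.radians(yaw);e=np.array([np.cos(y),np.sin(y)]);f=np.array([-e[1],e[0]])
    o=[]
    for Q in(P,P2,P3):
        o.append(np.round(1000*np.r_[np.percentile(Q@e,[1,99]),np.percentile(Q@f,[1,99])],1))
    print(yaw,*o)
```

```text
carrier rect 378 ((0.5308316946029663, 0.004893466830253601), (0.03491402044892311, 0.14788971841335297), 17.183197021484375)
stop 151 [0.47812456 0.16908644] ((0.47813284397125244, 0.16939683258533478), (0.055163878947496414, 0.0086438599973917), 18.426651000976562) 0.036530034912701195
rail [ 190  205  178   84 3170]
105 [-205.7  -59.6 -532.9 -495. ] [  35.    44.7 -533.  -479. ] [-310.6   29.6 -603.1 -485.5]
105.5 [-210.3  -64.  -531.2 -494.4] [  30.7   40.1 -533.3 -479.3] [-315.1   25.4 -602.2 -485.3]
106 [-214.8  -68.5 -529.5 -493.6] [  26.5   35.6 -533.6 -479.6] [-319.7   21.  -601.2 -485.2]
106.5 [-219.2  -73.  -527.8 -492.8] [  22.2   31.1 -533.9 -479.9] [-324.2   16.5 -600.1 -484.9]
107 [-223.7  -77.4 -526.1 -491.8] [  18.    26.6 -534.1 -480.1] [-328.7   12.1 -599.1 -484.5]
107.5 [-228.1  -81.8 -524.7 -490.4] [  13.7   22.1 -534.3 -480.3] [-333.2    7.8 -597.9 -483.3]
108 [-232.5  -86.3 -523.5 -488.8] [   9.2   17.5 -534.5 -480.4] [-337.6    3.3 -596.7 -481. ]
```

>>> servo_tool(commands=[0, 0, 0, 0, 0, 8.4, 0, 0, 0, 0, 0, 8.4, 0, 0, 0, 0, 0, 8.4, 0, 0, 0, 0, 0, 8.4, 0, 0, 0, 0, 0, 8.4, 0, 0, 0, 0, 0, 8.4, 0, 0, 0, 0, 0, 8.4], jaw=0)

```text
time_s: 1.2
tool_pos: [0.1582, 0.6304, 0.2226]
tool_rot: [180.0, -0.0, 106.8]
force: [0.5, 0.3, -0.2]
grip_width: 0.0392
```

>>> servo_tool(commands=[-40, 17, 0, 0, 0, 0, -40, 17, 0, 0, 0, 0, -40, 17, 0, 0, 0, 0, -40, 17, 0, 0, 0, 0, -40, 17, 0, 0, 0, 0, -40, 17, 0, 0, 0, 0, -40, 17, 0, 0, 0, 0, -40, 17, 0, 0, 0, 0, -40, 17, 0, 0, 0, 0, -40, 17, 0, 0, 0, 0])

```text
time_s: 2.2
tool_pos: [0.4393, 0.2968, 0.223]
tool_rot: [180.0, -0.0, 107.1]
force: [1.3, 1.3, 0.3]
grip_width: 0.0004
```

>>> servo_tool(commands=[-41, 0, 0, 0, 0, 0, -41, 0, 0, 0, 0, 0, -41, 0, 0, 0, 0, 0, -41, 0, 0, 0, 0, 0, -41, 0, 0, 0, 0, 0, -41, 0, 0, 0, 0, 0, -41, 0, 0, 0, 0, 0, -41, 0, 0, 0, 0, 0, -41, 0, 0, 0, 0, 0, -41, 0, 0, 0, 0, 0])

```text
time_s: 3.2
tool_pos: [0.5595, -0.095, 0.223]
tool_rot: [179.9, -0.0, 107.1]
force: [1.3, 0.5, -0.2]
grip_width: 0.0002
```

>>> servo_tool(commands=[0, 0, 35, 0, 0, 0, 0, 0, 35, 0, 0, 0, 0, 0, 35, 0, 0, 0, 0, 0, 0, 0, 0, 0])

```text
time_s: 3.6
tool_pos: [0.5554, -0.0929, 0.1132]
tool_rot: [-179.5, -0.1, 107.1]
force: [-1.0, -0.1, 0.1]
grip_width: 0.0006
```

Run:
```python
from h import *
print(monitor.get_obs()["tool_pos"],monitor.get_obs()["tool_rot"])
a,d=read_camera("wrist");save(a,"pics/w1.png");np.save("w1.npy",d)
a,d=read_camera("scene");save(cv2.resize(a[120:300,150:410],None,fx=3,fy=3,interpolation=cv2.INTER_CUBIC),"pics/s1.png")
c=camera_info("wrist");print(c)
```

```text
[ 0.55541241 -0.09293124  0.11322768] [-1.79515609e+02 -1.48491996e-01  1.07115703e+02]
{'camera_matrix': array([[323.31740168,   0.        , 282.40890171],
       [  0.        , 323.31740168, 204.2131279 ],
       [  0.        ,   0.        ,   1.        ]]), 'T_tool_cam': array([[ 7.16519914e-04, -9.70347037e-01, -2.41714945e-01,
         6.50351794e-02],
       [ 9.99999501e-01,  5.26961757e-04,  8.48866739e-04,
        -6.00866080e-04],
       [-6.96320793e-04, -2.41715433e-01,  9.70346930e-01,
        -1.63335163e-01],
       [ 0.00000000e+00,  0.00000000e+00,  0.00000000e+00,
         1.00000000e+00]])}
```

View pics/w1.png

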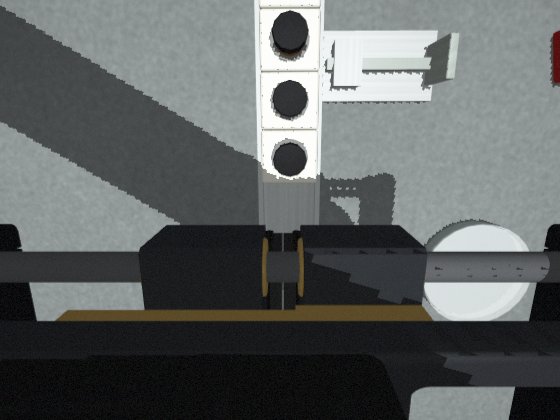

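View pics/s1.png

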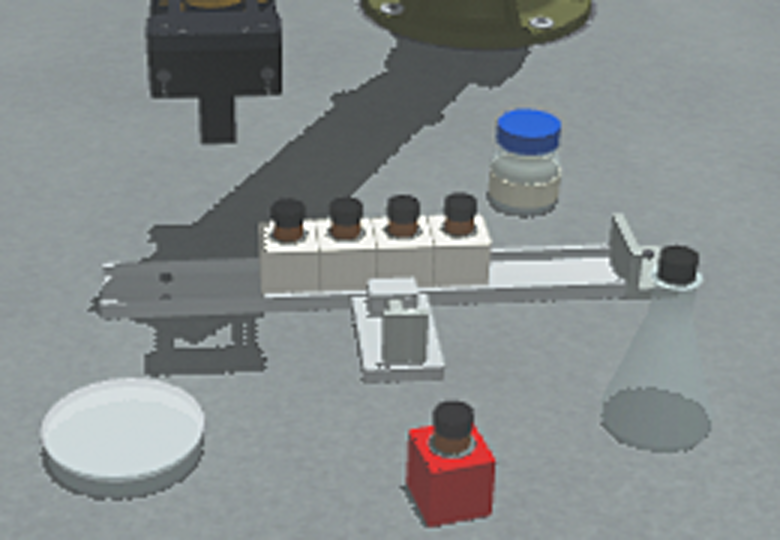

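Run:
```python
from h import *
from scipy.spatial.transform import Rotation as R
o=monitor.get_obs();print(o["tool_pos"],o["tool_rot"])
a,d=read_camera("wrist");np.save("w2.npy",d)
c=camera_info("wrist");K=c["camera_matrix"]
uu,vv=np.meshgrid(np.arange(560),np.arange(420))
P=np.stack([uu,vv,np.ones_like(uu)],-1)@np.linalg.inv(K).T*d[...,None]
P=P@c["T_tool_cam"][:3,:3].T+c["T_tool_cam"][:3,3]
W=P@R.from_euler("xyz",o["tool_rot"],degrees=True).as_matrix().T+o["tool_pos"]
# carrier tops
e=np.array([np.cos(np.radians(107.1)),np.sin(np.radians(107.1))]);f=np.array([-e[1],e[0]])
def stat(n,m):
    Q=W[m][:,:2];r=cv2.minAreaRect(Q.astype(np.float32))
    print(n,m.sum(),np.round(1000*np.r_[np.percentile(Q@e,[1,99]),np.percentile(Q@f,[1,99]),np.median(W[m][:,2])],1),[np.round(x,4) for x in r])
ok=(vv<215)&(uu>240)&(uu<330)&(d>0)
stat("tops",ok&(a.min(-1)>150)&(abs(W[...,2]-.044)<.006))
stat("walls",(vv>185)&(vv<222)&(uu>245)&(uu<335)&(abs(W[...,2]-.012)<.003))
stat("tab",(vv<100)&(uu>420)&(uu<475)&(W[...,2]>.044)&(W[...,2]<.06))
T=o["tool_pos"][:2];print("tcp s,f",T@e,T@f)
```

```text
[ 0.5591159  -0.09362222  0.11805509] [-1.79974698e+02  5.07414222e-03  1.07120242e+02]
tops 6566 [-225.5 -111.1 -526.7 -487.4   45.1] [array([ 0.5343, -0.0124]), array([0.0401, 0.1177]), np.float64(17.3346)]
walls 360 [-270.8 -239.8 -532.9 -482.    13.4] [array([ 0.5602, -0.0952]), array([0.0511, 0.0322]), np.float64(17.1096)]
tab 565 [-158.2 -130.8 -615.1 -608.8   49.8] [array([0.6273, 0.042 ]), array([0.0068, 0.028 ]), np.float64(17.4599)]
tcp s,f -0.25388608012505853 -0.5068703606272184
```

>>> servo_tool(commands=[0, 0, 20, 0, 0, 0, 0, 0, 20, 0, 0, 0, 0, 0, 20, 0, 0, 0, 0, 0, 20, 0, 0, 0, 0, 0, 11, 0, 0, 0, 0, 0, 5, 0, 0, 0, 0, 0, 0, 0, 0, 0, 0, 0, 0, 0, 0, 0])

```text
time_s: 4.55
tool_pos: [0.5601, -0.0937, 0.0228]
tool_rot: [179.9, 0.0, 107.1]
force: [0.6, -0.7, 1.1]
grip_width: 0.0003
```

>>> servo_tool(commands=[3, 0, 0, 0, 0, 0, 3, 0, 0, 0, 0, 0, 3, 0, 0, 0, 0, 0, 2, 0, 0, 0, 0, 0, 2, 0, 0, 0, 0, 0, 2, 0, 0, 0, 0, 0, 2, 0, 0, 0, 0, 0, 2, 0, 0, 0, 0, 0, 2, 0, 0, 0, 0, 0, 2, 0, 0, 0, 0, 0])

```text
time_s: 5.55
tool_pos: [0.5523, -0.0718, 0.0216]
tool_rot: [180.0, 0.0, 107.1]
force: [0.7, -1.9, -0.7]
grip_width: 0.0005
```

>>> servo_tool(commands=[3, 0, 0, 0, 0, 0, 3, 0, 0, 0, 0, 0, 3, 0, 0, 0, 0, 0, 3, 0, 0, 0, 0, 0, 3, 0, 0, 0, 0, 0, 3, 0, 0, 0, 0, 0, 3, 0, 0, 0, 0, 0, 3, 0, 0, 0, 0, 0, 3, 0, 0, 0, 0, 0, 3, 0, 0, 0, 0, 0])

```text
time_s: 6.55
tool_pos: [0.5434, -0.0427, 0.0216]
tool_rot: [180.0, -0.0, 107.1]
force: [0.4, -1.5, -0.2]
grip_width: 0.0008
```

>>> servo_tool(commands=[3, 0, 0, 0, 0, 0, 3, 0, 0, 0, 0, 0, 3, 0, 0, 0, 0, 0, 3, 0, 0, 0, 0, 0, 3, 0, 0, 0, 0, 0, 3, 0, 0, 0, 0, 0, 3, 0, 0, 0, 0, 0, 3, 0, 0, 0, 0, 0, 2, 0, 0, 0, 0, 0, 2, 0, 0, 0, 0, 0])

```text
time_s: 7.55
tool_pos: [0.5352, -0.016, 0.0216]
tool_rot: [180.0, 0.0, 107.1]
force: [0.6, -1.8, 0.4]
grip_width: 0.0006
```

Run:
```python
from h import *
o=monitor.get_obs();T=o["tool_pos"];print(T,o["force"])
e=np.array([np.cos(np.radians(107.1)),np.sin(np.radians(107.1))]);f=np.array([-e[1],e[0]]);print(T[:2]@e,T[:2]@f)
a,d=read_camera("scene");save(cv2.resize(a[120:300,150:410],None,fx=3,fy=3,interpolation=cv2.INTER_CUBIC),"pics/s2.png")
```

```text
[ 0.5351758  -0.01601924  0.02155078] [ 0.62979993 -1.81941095  0.40226715]
-0.172674348577179 -0.5068069924238782
```

View pics/s2.png

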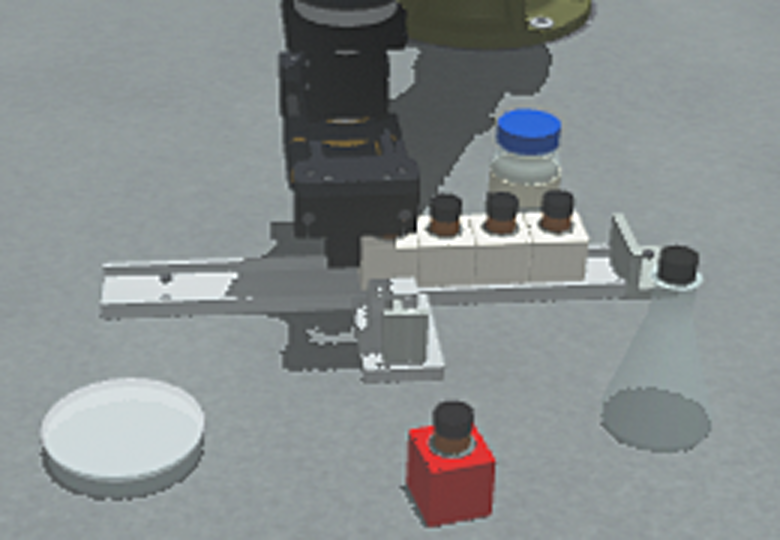

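>>> servo_tool(commands=[2, 0, 0, 0, 0, 0, 2, 0, 0, 0, 0, 0, 2, 0, 0, 0, 0, 0, 2, 0, 0, 0, 0, 0, 2, 0, 0, 0, 0, 0, 2, 0, 0, 0, 0, 0, 2, 0, 0, 0, 0, 0, 2, 0, 0, 0, 0, 0, 2, 0, 0, 0, 0, 0, 2, 0, 0, 0, 0, 0])

```text
time_s: 8.6
tool_pos: [0.5293, 0.0031, 0.0216]
tool_rot: [180.0, -0.0, 107.1]
force: [1.4, -3.0, 0.7]
grip_width: 0.0007
```

>>> servo_tool(commands=[1, 0, 0, 0, 0, 0, 1, 0, 0, 0, 0, 0, 1, 0, 0, 0, 0, 0, 1, 0, 0, 0, 0, 0, 1, 0, 0, 0, 0, 0])

```text
time_s: 9.1
tool_pos: [0.5279, 0.0077, 0.0216]
tool_rot: [180.0, 0.0, 107.1]
force: [1.2, -2.8, -0.2]
grip_width: 0.0006
```

>>> servo_tool(commands=[1, 0, 0, 0, 0, 0, 1, 0, 0, 0, 0, 0, 1, 0, 0, 0, 0, 0, 0, 0, 0, 0, 0, 0])

```text
time_s: 9.5
tool_pos: [0.527, 0.0104, 0.0216]
tool_rot: [180.0, 0.0, 107.1]
force: [1.5, -3.8, 0.0]
grip_width: 0.0005
```

>>> servo_tool(commands=[1, 0, 0, 0, 0, 0, 0.5, 0, 0, 0, 0, 0, 0, 0, 0, 0, 0, 0])

```text
time_s: 9.8
tool_pos: [0.5271, 0.0105, 0.0217]
tool_rot: [180.0, 0.1, 107.1]
force: [2.5, -5.8, -0.9]
grip_width: 0.0005
```

>>> servo_tool(commands=[1, 0, 0, 0, 0, 0, 1, 0, 0, 0, 0, 0, 0, 0, 0, 0, 0, 0, 0, 0, 0, 0, 0, 0])

```text
time_s: 10.2
tool_pos: [0.5272, 0.0105, 0.0219]
tool_rot: [179.9, 0.3, 107.0]
force: [3.3, -9.4, -1.4]
grip_width: 0.0008
```

```bash
cat > w.py <<'E'
from h import *
import sys
from scipy.spatial.transform import Rotation as R
o=monitor.get_obs();print(o["tool_pos"],o["tool_rot"],o["force"])
a,d=read_camera("wrist");save(a,f"pics/{sys.argv[1]}.png")
c=camera_info("wrist");K=c["camera_matrix"]
uu,vv=np.meshgrid(np.arange(560),np.arange(420))
P=np.stack([uu,vv,np.ones_like(uu)],-1)@np.linalg.inv(K).T*d[...,None]
P=P@c["T_tool_cam"][:3,:3].T+c["T_tool_cam"][:3,3]
W=P@R.from_euler("xyz",o["tool_rot"],degrees=True).as_matrix().T+o["tool_pos"]
np.save("W.npy",W);np.save("Wa.npy",a)
b,_=read_camera("scene");save(cv2.resize(b[120:300,150:410],None,fx=3,fy=3,interpolation=cv2.INTER_CUBIC),f"pics/{sys.argv[1]}s.png")
E
python3 w.py w3
```

```text
[0.52722924 0.01054807 0.02187675] [179.90608422   0.25905338 107.00939264] [ 3.34898973 -9.43512021 -1.41352788]
```

View pics/w3.png

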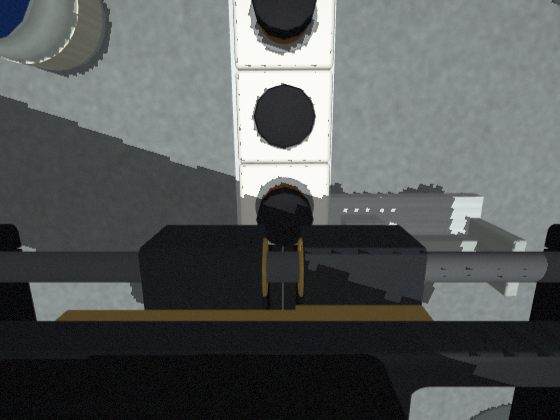

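View pics/w3s.png

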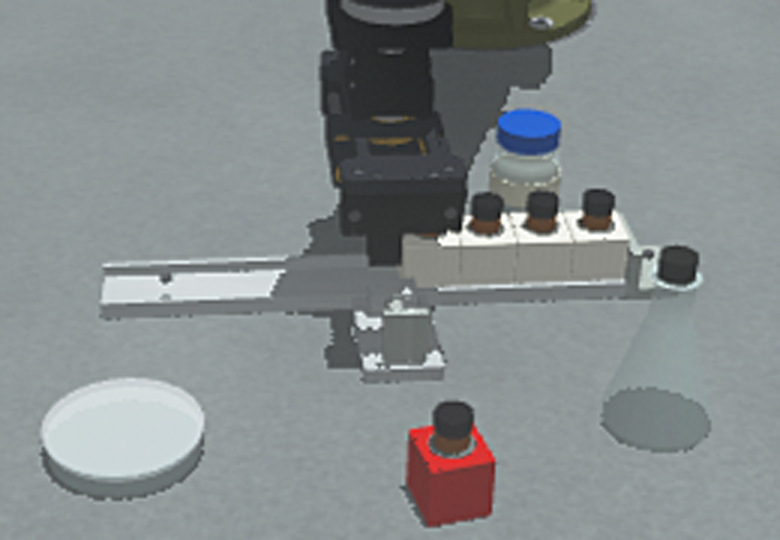

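>>> servo_tool(commands=[-3, 0, 0, 0, 0, 0, -3, 0, 0, 0, 0, 0, -6, 0, 0, 0, 0, 0, -8, 0, 0, 0, 0, 0, -8, 0, 0, 0, 0, 0, 0, 0, -25, 0, 0, 0, 0, 0, -25, 0, 0, 0, 0, 0, -25, 0, 0, 0, 0, 0, -25, 0, 0, 0, 0, 0, 0, 0, 0, 0])

```text
time_s: 11.3
tool_pos: [0.5368, -0.0133, 0.125]
tool_rot: [179.6, 0.0, 107.1]
force: [0.6, -0.4, 0.3]
grip_width: 0.0004
```

>>> servo_tool(commands=[0, 24, 0, 0, 0, 0, 0, 24, 0, 0, 0, 0, 0, 24, 0, 0, 0, 0, 0, 24, 0, 0, 0, 0, 0, 24, 0, 0, 0, 0, 0, 24, 0, 0, 0, 0, 10, 0, 0, 0, 0, 0, 15, 0, 0, 0, 0, 0, 0, 0, 0, 0, 0, 0, 0, 0, 0, 0, 0, 0])

```text
time_s: 12.3
tool_pos: [0.6636, 0.0541, 0.1215]
tool_rot: [-180.0, -0.0, 107.2]
force: [0.1, -0.2, 0.4]
grip_width: 0.0002
```

```bash
python3 w.py w4
python3 - <<'E'
from h import *
W=np.load("W.npy");a=np.load("Wa.npy")
e=np.array([np.cos(np.radians(107.1)),np.sin(np.radians(107.1))]);f=np.array([-e[1],e[0]])
S=W[...,:2]@e;F=W[...,:2]@f;z=W[...,2]
m=(abs(F+.612)<.03)&(abs(S+.144)<.03)&(z>.045)&(z<.055)
print("tab",m.sum(),np.percentile(S[m],[1,99]),np.percentile(F[m],[1,99]))
m=(abs(F+.507)<.03)&(abs(z-.044)<.006)&(a.min(-1)>140)
print("tops",m.sum(),np.percentile(S[m],[1,99]),np.percentile(F[m],[1,99]))
o=monitor.get_obs();print(o["tool_pos"][:2]@e,o["tool_pos"][:2]@f)
E
```

```text
[0.66359186 0.05408541 0.12151302] [-1.79982795e+02 -4.14607734e-02  1.07188801e+02] [ 0.06302017 -0.23226814  0.41989343]
tab 263 [-0.15235385 -0.1302927 ] [-0.6155976  -0.60967845]
tops 5579 [-0.13202621 -0.00151883] [-0.52704061 -0.48861565]
-0.1447019222033323 -0.6502653219176645
```

View pics/w4.png

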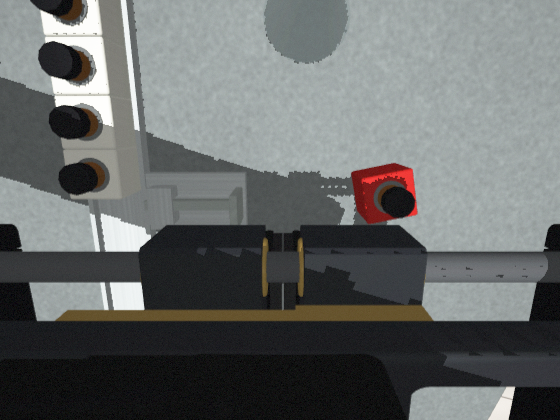

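View pics/w4s.png

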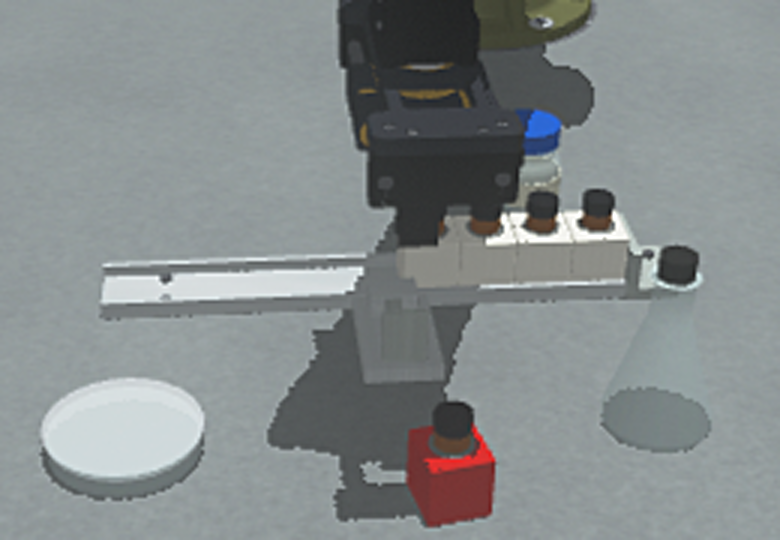

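>>> servo_tool(commands=[0, 0, 22, 0, 0, 0, 0, 0, 22, 0, 0, 0, 0, 0, 22, 0, 0, 0, 0, 0, 18, 0, 0, 0, 0, 0, 10, 0, 0, 0, 0, 0, 0, 0, 0, 0, 0, 0, 0, 0, 0, 0])

```text
time_s: 13.1
tool_pos: [0.665, 0.0532, 0.0283]
tool_rot: [179.9, 0.0, 107.1]
force: [-0.3, 1.0, -0.1]
grip_width: 0.0004
```

>>> servo_tool(commands=[0, -3, 0, 0, 0, 0, 0, -3, 0, 0, 0, 0, 0, -3, 0, 0, 0, 0, 0, -3, 0, 0, 0, 0, 0, -3, 0, 0, 0, 0, 0, -3, 0, 0, 0, 0, 0, -3, 0, 0, 0, 0, 0, -3, 0, 0, 0, 0, 0, -3, 0, 0, 0, 0, 0, -3, 0, 0, 0, 0])

```text
time_s: 14.1
tool_pos: [0.6361, 0.0447, 0.0277]
tool_rot: [179.9, 0.0, 107.1]
force: [0.8, 0.5, -0.6]
grip_width: 0.0007
```

>>> servo_tool(commands=[0, -3, 0, 0, 0, 0, 0, -3, 0, 0, 0, 0, 0, -3, 0, 0, 0, 0, 0, -3, 0, 0, 0, 0, 0, -3, 0, 0, 0, 0, 0, -2, 0, 0, 0, 0, 0, -2, 0, 0, 0, 0, 0, -2, 0, 0, 0, 0, 0, -1, 0, 0, 0, 0, 0, 0, 0, 0, 0, 0])

```text
time_s: 15.1
tool_pos: [0.6145, 0.0381, 0.0276]
tool_rot: [-180.0, -0.0, 107.1]
force: [1.2, -0.3, -0.0]
grip_width: 0.0001
```

>>> servo_tool(commands=[0, -2, 0, 0, 0, 0, 0, -2, 0, 0, 0, 0, 0, -2, 0, 0, 0, 0, 0, -1, 0, 0, 0, 0, 0, -1, 0, 0, 0, 0, 0, 0, 0, 0, 0, 0])

```text
time_s: 15.7
tool_pos: [0.6069, 0.0357, 0.0275]
tool_rot: [-180.0, -0.0, 107.1]
force: [0.2, -0.6, -0.1]
grip_width: 0.0003
```

>>> servo_tool(commands=[0, -1, 0, 0, 0, 0, 0, -1, 0, 0, 0, 0, 0, -1, 0, 0, 0, 0, 0, 0, 0, 0, 0, 0])

```text
time_s: 16.1
tool_pos: [0.6041, 0.0348, 0.0276]
tool_rot: [-180.0, -0.0, 107.1]
force: [1.5, -0.2, -0.0]
grip_width: 0.0005
```

>>> servo_tool(commands=[0, -1, 0, 0, 0, 0, 0, -1, 0, 0, 0, 0, 0, -1, 0, 0, 0, 0, 0, -1, 0, 0, 0, 0, 0, 0, 0, 0, 0, 0])

```text
time_s: 16.6
tool_pos: [0.6002, 0.0336, 0.0276]
tool_rot: [-180.0, -0.0, 107.1]
force: [1.5, -0.4, 1.4]
grip_width: 0.0005
```

```bash
python3 w.py w5
```

```text
[0.60022753 0.03363866 0.02755261] [-1.79989048e+02 -7.95793147e-03  1.07112322e+02] [ 1.48748352 -0.42999292  1.36959096]
```

View pics/w5s.png

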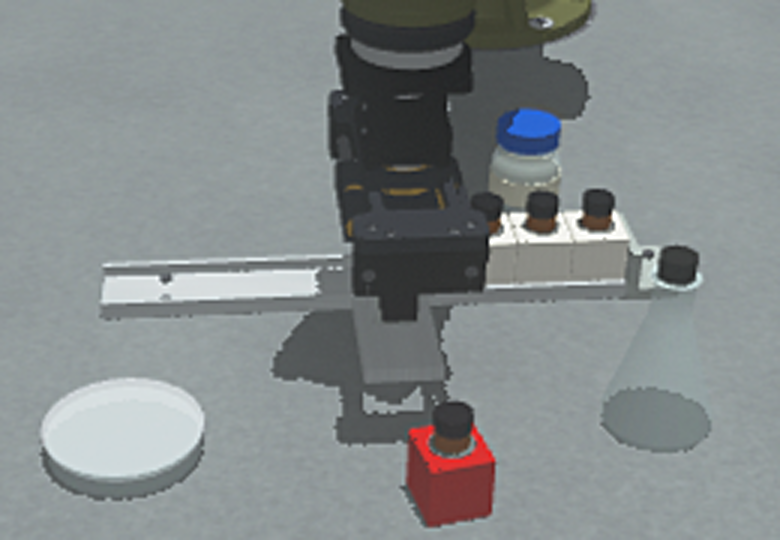

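View pics/w5.png

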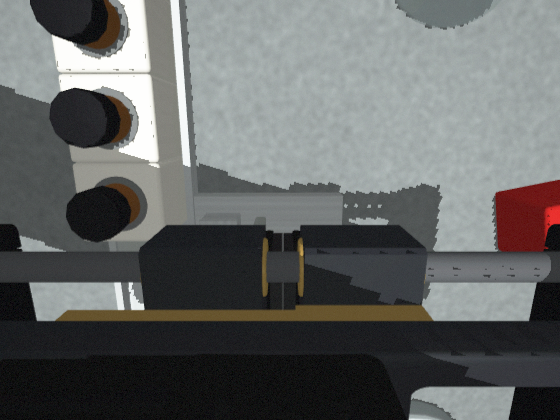

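>>> servo_tool(commands=[0, -1, 0, 0, 0, 0, 0, -1, 0, 0, 0, 0, 0, 0, 0, 0, 0, 0])

```text
time_s: 17.0
tool_pos: [0.5994, 0.0334, 0.0278]
tool_rot: [179.9, 0.0, 107.1]
force: [3.5, 0.4, -2.3]
grip_width: 0.0004
```

>>> servo_tool(commands=[0, -1, 0, 0, 0, 0, 0, -1, 0, 0, 0, 0, 0, 0, 0, 0, 0, 0])

```text
time_s: 17.3
tool_pos: [0.5992, 0.0335, 0.0282]
tool_rot: [179.7, 0.1, 107.2]
force: [8.7, 1.1, -4.0]
grip_width: 0.0003
```

Force climbs and motion has stopped: the gate is at its travel end. I retreat, lift and check.

>>> servo_tool(commands=[0, 3, 0, 0, 0, 0, 0, 3, 0, 0, 0, 0, 0, 6, 0, 0, 0, 0, 0, 10, 0, 0, 0, 0, 0, 10, 0, 0, 0, 0, 0, 0, -25, 0, 0, 0, 0, 0, -30, 0, 0, 0, 0, 0, -30, 0, 0, 0, 0, 0, -30, 0, 0, 0, 0, 0, -30, 0, 0, 0])

```text
time_s: 18.3
tool_pos: [0.6276, 0.0421, 0.1738]
tool_rot: [-180.0, 0.0, 107.1]
force: [-0.7, 0.2, -0.3]
grip_width: 0.0006
```

>>> servo_tool(commands=[-30, 0, -10, 0, 0, 0, -30, 0, 0, 0, 0, 0, -30, 0, 0, 0, 0, 0, -30, 0, 0, 0, 0, 0, -30, 0, 0, 0, 0, 0, -15, 0, 0, 0, 0, 0, 0, 0, 0, 0, 0, 0, 0, 0, 0, 0, 0, 0])

```text
time_s: 19.1
tool_pos: [0.6759, -0.1143, 0.1822]
tool_rot: [-180.0, -0.1, 107.2]
force: [-0.3, 0.1, 1.2]
grip_width: 0.0007
```

```bash
python3 w.py w6
python3 - <<'E'
from h import *
W=np.load("W.npy");a=np.load("Wa.npy")
e=np.array([np.cos(np.radians(107.1)),np.sin(np.radians(107.1))]);f=np.array([-e[1],e[0]])
S=W[...,:2]@e;F=W[...,:2]@f;z=W[...,2]
m=(abs(F+.57)<.05)&(abs(S+.144)<.03)&(z>.045)&(z<.055)&(F<-.54)
print("tab",m.sum(),np.percentile(S[m],[1,99]),np.percentile(F[m],[1,99]))
m=(abs(F+.507)<.03)&(abs(z-.044)<.006)&(a.min(-1)>140)
print("tops",m.sum(),np.percentile(S[m],[1,99]),np.percentile(F[m],[1,99]))
a,d=read_camera("top");save(cv2.resize(a[100:350,140:400],None,fx=3,fy=2.4,interpolation=cv2.INTER_CUBIC),"pics/t6.png")
for n in ("dish","jar","flask"):print(n,[(x["box"],round(x["conf"],2)) for x in look_for("top",n)][:1])
E
```

```text
[ 0.67588216 -0.11431399  0.1822289 ] [-1.79987067e+02 -8.08333992e-02  1.07158765e+02] [-0.29467772  0.1176788   1.22665206]
tab 160 [-0.15878821 -0.14493682] [-0.57308392 -0.56703338]Traceback (most recent call last):
  File "<stdin>", line 8, in <module>
    return _quantile_unchecked(
        a, q, axis, out, overwrite_input, method, keepdims, weights)
    return _ureduce(a,
                    func=_quantile_ureduce_func,
    ...<5 lines>...
                    overwrite_input=overwrite_input,
                    method=method)
    r = func(a, **kwargs)
    result = _quantile(arr,
                       quantiles=q,
    ...<2 lines>...
                       out=out,
                       weights=wgt)
    slices_having_nans = np.isnan(arr[-1, ...])
                                  ~~~^^^^^^^^^
IndexError: index -1 is out of bounds for axis 0 with size 0
```

View pics/w6.png

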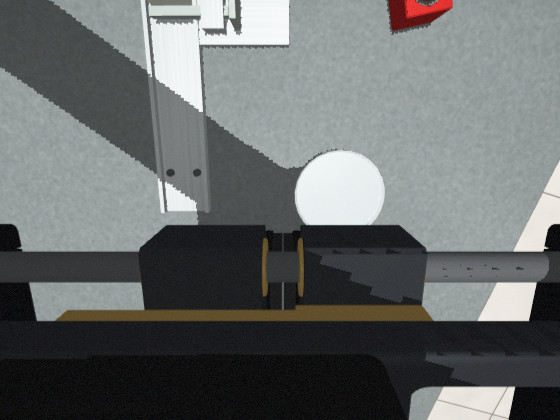

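View pics/w6s.png

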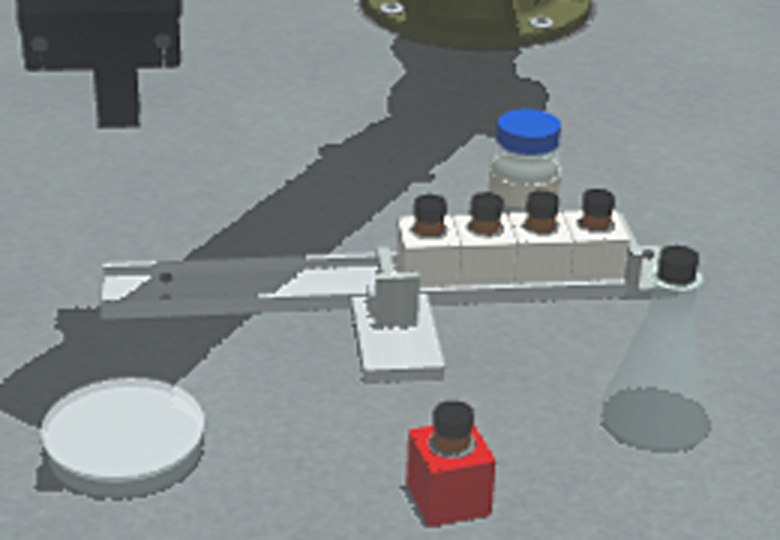

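Run:
```python
from h import *
a,d=read_camera("top");save(cv2.resize(a[100:350,140:400],None,fx=3,fy=2.4,interpolation=cv2.INTER_CUBIC),"pics/t7.png")
e=np.array([np.cos(np.radians(107.1)),np.sin(np.radians(107.1))]);f=np.array([-e[1],e[0]])
c=camera_info("top");K=np.array(c["camera_matrix"])
uu,vv=np.meshgrid(np.arange(560),np.arange(420))
X=(np.stack([uu,vv,np.ones_like(uu)],-1)@np.linalg.inv(K).T*d[...,None]-np.array(c["t"]))@np.array(c["R"])
S=X[...,:2]@e;F=X[...,:2]@f;z=X[...,2]
m=(abs(F+.507)<.03)&(abs(z-.044)<.008)&(a.min(-1)>180)&(S<.025)&(S>-.3)
print(m.sum(),np.percentile(S[m],[1,99]),np.percentile(F[m],[1,99]))
k=(z>.06)&(z<.072)&(abs(F+.507)<.03)
n,l,s,q=cv2.connectedComponentsWithStats(k.astype(np.uint8))
for i in range(1,n):
    if s[i,4]>20: print("cap rail x",round((S[l==i].mean()+.142)*1000,1),"y",round((F[l==i].mean()+.5073)*1000,1))
```

```text
1124 [-0.13248626  0.01862898] [-0.5273911  -0.48920204]
cap rail x 26.5 y -0.5
cap rail x 64.4 y -0.2
cap rail x 102.3 y -0.3
cap rail x 140.0 y -0.1
```

View pics/t7.png

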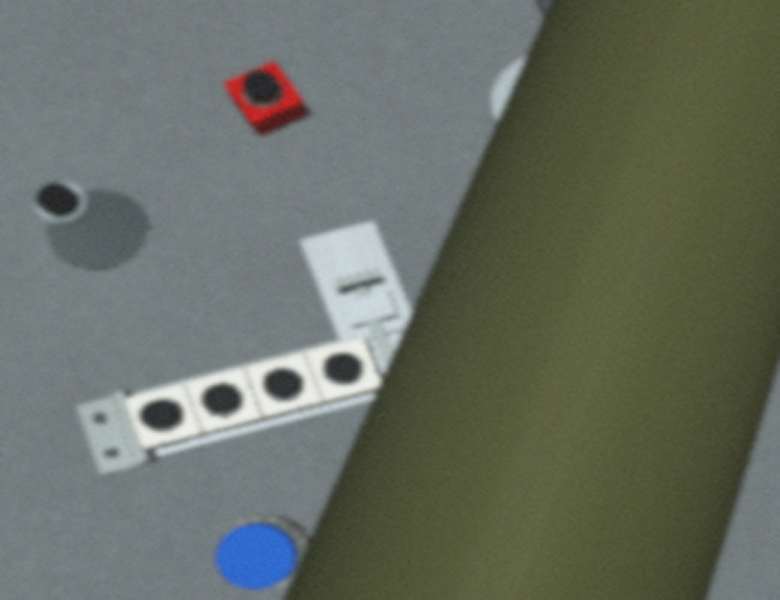

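The caps are at rail x = 26.5, 64.4, 102.3 and 140.0 mm (27, 65, 103 and 141 wanted). The gate is shut and the bystanders are in place, so I'm handing in.

```bash
python3 -c "
from cell import env
print(env.sign_off())"
```

```text
the job is handed in; nothing more can be done
None
```

I pushed the four white carriers home as one train with the closed fingers low on the last one's rear face. Then I pushed the gate tab until it reached its stop, moved the arm clear and handed the job in at about 19 s. No verdict was reported.

- **Carriers:** in the last top picture the caps sit at rail x = 140.0, 102.3, 64.4 and 26.5 mm, against 141, 103, 65 and 27 when home. They are within 0.5 mm of the centre line and stand upright. At the end stop the push force rose to about 10 N with no further motion.
- **Gate:** the tab's centre moved about 42.6 mm to rail y ≈ -63 mm, which corresponds to a reading of about 45 mm (fully shut). The push force rose to about 9 N at the stop.
- **Bystanders:** the flask, dish, jar and red look-alike look unmoved in the pictures. I checked them by eye only, because the script meant to locate the flask, dish and jar stopped on an error before it reached them. The dish was largely hidden by the arm in the last top view, but was fully visible in the scene view.

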